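# Step the grow light up one click and confirm

## Robot

A 6-joint arm with a two-finger parallel gripper is mounted at the origin on the work surface. World frame = base frame: x ahead of the robot, y to its left, z up, the work surface at z = 0. Lengths are in m, angles in rad, forces in N, time in s.
With the tool pointing down it reaches from about 0.35 to 0.775 m from the base axis. Payload 7.3 kg.
Tool frame: the origin (TCP) lies midway between the tips of the shut fingers; the grasp point (between the pads) lies 19 mm behind it (robot.grip_depth is the z of the grasp point in the tool frame, in m); z points along the fingers, y is the line along which they close (so a half turn about z gives the same grasp; the last joint's range is limited). The gripper opens to 92 mm and grips with 3 to 60 N. Pads are 19 mm wide; open, the fingers measure 130 mm over their backs; the gripper's body (75 mm by 190 mm) begins 47 mm behind the grasp point.
Start: joints at [1.136, 0.342, 1.524, -0, 1.275, -0.146], TCP at [0.15, 0.503, 0.227] pointing down, gripper open.
Joint ranges: [-2.53, 2.53], [-0.77, 2.02], [0.04, 2.7], [-1, 4.14], [0.28, 2.66], [-3.11, 3.11]. Speed limits (rad/s): [2.57, 2.57, 3.14, 3.14, 3.14, 3.14].

## Interface

Orientations are given as [roll, pitch, yaw] about the fixed x, y, z axes, in that order (R = Rz(yaw) Ry(pitch) Rx(roll)).
In Python, from cell import robot, viewer gives the robot as it stands.
- The arm moves only by the tool step_arm, never from a script. Its argument "increments" is a list of rows, each an object with "delta_pos": the shift along the tool's x, y, z in cm, a list of three; "dr": the turn, a rotation vector about the tool's x, y, z in degrees, a list of three; "fingers": the closure, from -1 (fully open) to 1 (shut), so that 0 is half open. In form: [{"delta_pos": [tx, ty, tz], "dr": [wx, wy, wz], "fingers": fingers}, ...]. A call has exactly 5 rows; each row is the pose to reach, as a shift and turn from the pose commanded when the call began, along the tool's axes at that moment; what a row does not reach only later rows make up. A row lasts 1/8 s, in which the tool goes at most 62.5 mm and 10.7 degrees, less where a joint would pass 70% of its speed; a pose out of reach is approached as far as the arm can. A call with a gripper value outside its range is refused whole. The fingers move at their own pace and stop on an object; "newtons" is the grip in N (left out, the last holds). Time passes only in rows, so rows that repeat a pose let the fingers close, or fill a call up. It gives the time, the measured TCP pose, the force, the opening and the grip force at its end, in the units of the state.
- robot.observe(): the state, without advancing time (a new reading comes with each control period).
- viewer.read_camera(name): name is "scene" or "top" or "wrist"; returns the picture (480x640x3 uint8, red, green, blue); there is no depth.
- viewer.camera_params(name): a dict with "K" (3x3 intrinsics, pixels), "k1" (the pictures are not rectified: a ray, as slopes to the right and down, at radius r is drawn at 1 + k1 r^2 times it, then the intrinsics apply), "T" (4x4, takes a point from camera to world coordinates). Camera axes: x right, y down, z forward; pixel columns grow to the right and rows downward; lengths in m; the calibration is good to about 2 mm. A picture is of the moment at which its call begins: read the wrist's pose just before it. camera_params takes no time and is no camera call; for the wrist camera it gives the pose at the moment of the call.
- robot.hand_in(): hands the job in; it is judged then, once.
The state is a dict: "time": time; "qpos": joint angles; "qvel": joint speeds; "joint_efforts": joint torques, N m; "tool_pos": TCP position; "tool_rot": TCP orientation; "contact_force": force on the tool from outside, world axes, zero at the start; "torque": the same for the moment, N m; "opening": finger opening in m; "grip_force": force on a finger pad.
Only numpy, scipy, OpenCV 4.12 (cv2) and the standard library are available. Lean on these libraries where they do the work, as an engineer would, in place of code of your own. Each camera call takes 0.05 s, during which the arm holds its last target. There are 200 camera calls.

## Task

Step the grow light up one level: on the control unit with the broad knurled wheel, roll that wheel away from you (away from the robot) by fingertip friction until it clicks into the next stop, so that its white line rests at the middle mark, never going on to the third, and take the finger off it. Then press the round button on the same unit all the way down and let it spring back. Grasp or lift nothing, and leave the other unit (narrow wheel) and the dishes, jar, forceps and seed tray where they are.

Things in the scene. Friction and masses are not known exactly. Their poses are not given: they have to be found in the camera images.
- lamp_unit: grow-light control unit fixed to the shelf: grey box 110 (x) by 136 (y) by 64 mm high, origin at the centre of its underside, x from its front (dark window, robot side) to its back, z up. On its flat top a 30 mm wide black knurled wheel, radius 34 mm (axle along y, centred at y = -28 mm), and a round steel push button (y = +38 mm). The unit with the BROAD wheel, the one to operate; it may stand left or right.
- lamp_wheel (a joint): Broad (grow-light) wheel angle, rad; grows as its top rolls to unit +x (away from the front), 34 mm of rim per rad. Stops at 0, 0.5, 1.0: white line at the front, middle, rear mark on the deck (16 mm apart). Starts at 0. The detent resists by up to 0.045 N m (1.3 N at the rim), tips over at 0.25 and 0.75, then pulls the wheel into the next stop by itself.
- lamp_wheel_top (a point): topmost point of the broad wheel's rim at mid-width, 74 mm above the shelf, fixed to the unit (does not turn). The wheel stands 10 mm out of the deck and gives up to 5 mm on springs when pressed down: 1.6 N to start, then 1.2 N per mm. Friction about 0.6; a fingertip dragged over it, pressing 3 to 4 mm in, turns it.
- lamp_button (a joint): grow-light unit's button travel, m: 0 up, 0.006 fully down (5 N); it springs back
- lamp_button_top (a point): centre of the top face of the grow-light unit's button when up; 24 mm across, pressed straight down
- fan_unit: fan control unit fixed to the shelf: grey box 110 (x) by 136 (y) by 64 mm high, origin at the centre of its underside, x from its front (dark window, robot side) to its back, z up. On its flat top a 12 mm wide black knurled wheel, radius 34 mm (axle along y, centred at y = -28 mm), and a round steel push button (y = +38 mm). Same box with a NARROW wheel; not to be operated.
- fan_wheel (a joint): Narrow (fan) wheel angle, rad; grows as its top rolls to unit +x (away from the front), 34 mm of rim per rad. Stops at 0, 0.5, 1.0: white line at the front, middle, rear mark on the deck (16 mm apart). Starts at 0.5 and must stay there. The detent resists by up to 0.045 N m (1.3 N at the rim), tips over at 0.25 and 0.75, then pulls the wheel into the next stop by itself.
- fan_button (a joint): fan unit's button travel, m: 0 up, 0.006 fully down (5 N); it springs back; not to be pressed
- dish_mid: loose closed clear petri dish, 54 mm across, 18 mm high, origin at the centre of its underside; a bystander between the units
- dish_left: loose closed clear petri dish, 90 mm across, 18 mm high, origin at the centre of its underside; a bystander on the left
- dish_right: loose closed clear petri dish, 90 mm across, 18 mm high, origin at the centre of its underside; a bystander on the right
- jar: loose small glass jar with white cap, 44 mm across, 55 mm high, origin under its centre; a bystander
- forceps: loose steel forceps lying flat, 120 mm long, along its x, up to 9 mm high; a bystander
- seed_tray: loose clear germination tray with seedlings, 120 (x) by 170 (y) by 56 mm high, origin under its centre; a bystander beyond the units

How it is judged:
On the way, in this order (a step that is already met when the one before it is completed fails the run):
1. the broad wheel has clicked into its middle stop (0.38 to 0.62 rad) and the fingers are off the unit (value of joint lamp_wheel between 0.38 and 0.62 rad and contact force between the fingers and lamp_unit below 0.1 N), for 0.2 s.
2. the button of the same unit is pressed down (more than 4.5 of its 6 mm) (value of joint lamp_button above 0.0045 m), for 0.05 s.
At the end, for the whole second after the job is handed in: The broad wheel rests in its middle stop (0.38 to 0.62 rad), its button is up again after the press, the narrow wheel is still in its middle stop (0.38 to 0.62 rad), its button is up, and every loose thing is within 20 mm of where it began (value of joint lamp_wheel between 0.38 and 0.62 rad and value of joint fan_wheel between 0.38 and 0.62 rad and value of joint each of lamp_button, fan_button below 0.0015 m and velocity of joint lamp_wheel between -0.1 and 0.1 rad/s and distance of each of dish_mid, dish_left, dish_right, jar, forceps, seed_tray from where it was at the start of the episode below 0.02 m); the robot touches nothing.
It fails at once if the broad wheel is rolled on past the middle stop (above 0.75 rad) (value of joint lamp_wheel above 0.75 rad).
It fails at once if the broad unit's button is pressed (over 3 mm) before the wheel has left its first stop (value of joint lamp_button above 0.003 m and value of joint lamp_wheel below 0.3 rad).
It fails at once if the narrow wheel is turned out of its stop (beyond 0.25 to 0.75 rad) (not (value of joint fan_wheel between 0.25 and 0.75 rad)).
It fails at once if the other unit's button is pressed (over 3 mm) (value of joint fan_button above 0.003 m).
It fails at once if a dish, the jar, the forceps or the seed tray is lifted (over 15 mm) or shifted (over 30 mm) (height (world z) of any of dish_mid, dish_left, dish_right, jar, forceps, seed_tray above 0.015 m or distance of any of dish_mid, dish_left, dish_right, jar, forceps, seed_tray from where it was at the start of the episode above 0.03 m).
It also fails if it takes over 40 s, if anything falls off the work surface, if the arm or the gripper's body presses on something with over 40 N, if the wrist force passes 120 N, or if a joint passes its speed limit or range.

## Working session

There is one attempt and no reset: what is moved stays moved. The work goes in short steps, Python scripts to look and compute and a tool call to move; the robot and the scene stay as the last step left them, time stands still between calls to the robot, and variables do not carry over. Pictures are saved under pics/ and viewed, at most 10 in all, crops included, and the job is handed in when it is done.

Besides the shell and the picture viewer there is one more tool, called after ">>>" by a JSON object that holds its "name" and its "arguments". step_arm: Moves the arm, as the interface text tells. Its arguments: {"type":"object","properties":{"increments":{"type":"array"},"newtons":{"type":"number"}},"required":["increments"]}

```bash
mkdir -p pics; cat > h.py <<'E'
import numpy as np, cv2
from cell import robot, viewer
def shot(n,f):
    p=viewer.camera_params(n); im=viewer.read_camera(n); cv2.imwrite('pics/'+f,cv2.cvtColor(im,cv2.COLOR_RGB2BGR)); return im,p
def ray(p,uv):
    K=np.array(p['K']);k=p['k1'];T=np.array(p['T'])
    d=np.array([(uv[0]-K[0,2])/K[0,0],(uv[1]-K[1,2])/K[1,1]]); s=d.copy()
    for _ in range(30): s=d/(1+k*(s@s))
    return T[:3,3],T[:3,:3]@np.array([s[0],s[1],1])
def onz(p,uv,z):
    o,d=ray(p,uv); return o+d*(z-o[2])/d[2]
def proj(p,X):
    T=np.array(p['T']);K=np.array(p['K']);c=T[:3,:3].T@(np.array(X)-T[:3,3]);s=c[:2]/c[2];s=s*(1+p['k1']*(s@s));return K[:2,:2]@s+K[:2,2]
E
python3 - <<'E'
from h import *
a,p=shot('top','top.png'); shot('scene','scene.png'); print(p); print(robot.observe())
E
```

```text
{'K': array([[583.93493504,   0.        , 315.29949203],
       [  0.        , 583.93493504, 232.14611488],
       [  0.        ,   0.        ,   1.        ]]), 'k1': -0.04426299396446205, 'T': array([[ 0.00258577, -0.99542926,  0.09546678,  0.43459826],
       [-0.99987993, -0.00403229, -0.01496233,  0.00656432],
       [ 0.01527889, -0.09541662, -0.99532016,  1.41372632],
       [ 0.        ,  0.        ,  0.        ,  1.        ]])}
{'time': 0.1, 'qpos': array([ 1.13600094e+00,  3.42600485e-01,  1.52493577e+00,  3.75132549e-06,
        1.27540749e+00, -1.46019761e-01]), 'qvel': array([-0.00022035, -0.00080363, -0.00156283, -0.00088021,  0.00017729,
       -0.00025641]), 'joint_efforts': array([ 1.79590756e-03, -4.32008278e+01, -2.44695354e+01,  7.19860476e-02,
        5.25714154e-02, -7.19279979e-05]), 'tool_pos': array([0.14933776, 0.5029237 , 0.22613676]), 'tool_rot': array([-3.14025646e+00, -2.00134898e-04,  2.85281580e+00]), 'contact_force': array([-0.43866487,  0.04959649,  0.24001185]), 'torque': array([ 0.00621947,  0.00568523, -0.02741869]), 'grip_force': 0.0, 'opening': 0.09175574406902016}
```

View pics/top.png

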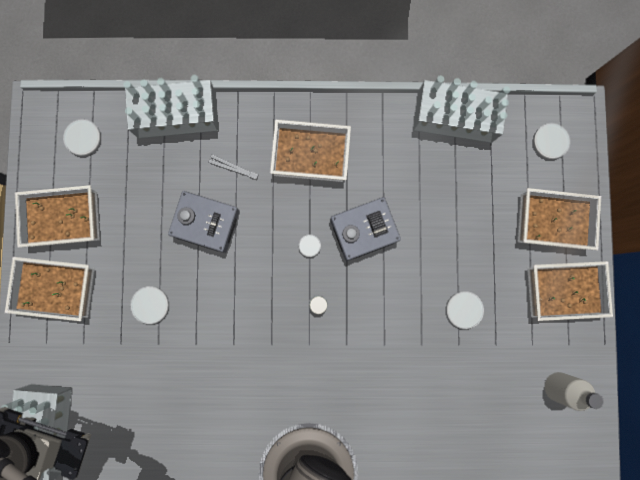

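View pics/scene.png

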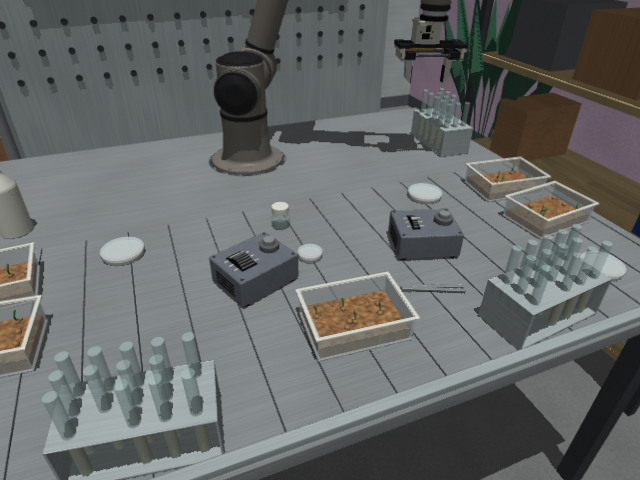

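The top view shows the broad-wheel unit at (365,230), with its wheel at (376,222) and its button at (351,233). The narrow-wheel unit is at (203,222), the jar at (318,305) and dish_mid at (310,246). I'll measure the deck next.

```bash
python3 - <<'E'
from h import *
p=viewer.camera_params('top'); im=cv2.imread('pics/top.png')
hsv=cv2.cvtColor(im,cv2.COLOR_BGR2HSV)
print(hsv[245,365],hsv[210,350],hsv[300,400],hsv[233,351],hsv[222,376])
for z,uv in((.074,(376,222)),(.07,(351,233)),(.055,(318,305)),(.018,(310,246))): print(uv,onz(p,uv,z).round(4))
b,g,r=[im[...,i].astype(int) for i in range(3)]
m=((b-r)>12).astype(np.uint8)*255; m[:170]=0;m[290:]=0;m[:,:310]=0;m[:,420:]=0
m=cv2.morphologyEx(m,cv2.MORPH_CLOSE,np.ones((9,9)))
c=max(cv2.findContours(m,0,2)[0],key=cv2.contourArea); box=cv2.boxPoints(cv2.minAreaRect(c)); print(cv2.contourArea(c))
P=np.array([onz(p,q,.064)[:2] for q in box]); print(P.round(4),P.mean(0)); print([np.linalg.norm(P[i]-P[i-1]).round(4) for i in range(4)], [np.degrees(np.arctan2(*(P[i]-P[i-1])[::-1])).round(1) for i in range(4)])
print(viewer.camera_params('wrist')); 
E
```

```text
[114  24 150] [113  23 144] [105   7 152] [108   7 189] [120   7  73]
(376, 222) [ 0.5873 -0.154   0.074 ]
(351, 233) [ 0.5618 -0.0963  0.07  ]
(318, 305) [ 0.3957 -0.0205  0.055 ]
(310, 246) [ 0.5351 -0.0018  0.018 ]
2380.0
[[ 0.6005 -0.0504]
 [ 0.6483 -0.1725]
 [ 0.5493 -0.2094]
 [ 0.5024 -0.088 ]] [ 0.57510934 -0.13008076]
[np.float64(0.105), np.float64(0.1311), np.float64(0.1056), np.float64(0.1302)] [np.float64(20.9), np.float64(-68.6), np.float64(-159.5), np.float64(111.1)]
{'K': array([[411.93992944,   0.        , 321.73529323],
       [  0.        , 411.93992944, 242.81839446],
       [  0.        ,   0.        ,   1.        ]]), 'k1': -0.07794233011493697, 'T': array([[ 0.28394199,  0.92091454,  0.26700814,  0.07817629],
       [ 0.9588404 , -0.27229633, -0.08049719,  0.52463722],
       [-0.0014257 ,  0.27887472, -0.96032643,  0.38434007],
       [ 0.        ,  0.        ,  0.        ,  1.        ]])}
```

>>> {"name": "step_arm", "arguments": {"increments": [{"delta_pos": [-4, -3.4, 0], "dr": [0, 0, 0], "fingers": 1}, {"delta_pos": [-8, -6.8, 0], "dr": [0, 0, 0], "fingers": 1}, {"delta_pos": [-12, -10.2, 0], "dr": [0, 0, 0], "fingers": 1}, {"delta_pos": [-16, -13.5, 0], "dr": [0, 0, 0], "fingers": 1}, {"delta_pos": [-20, -17, 0], "dr": [0, 0, 0], "fingers": 1}], "newtons": 30}}

```text
time: 0.72
tool_pos: [0.2934, 0.2819, 0.2266]
tool_rot: [-3.142, 0.0, 2.853]
contact_force: [0.1, -0.2, -0.5]
opening: 0.0462
grip_force: 0.0
```

>>> {"name": "step_arm", "arguments": {"increments": [{"delta_pos": [-4, -3.4, 0], "dr": [0, 0, 0], "fingers": 1}, {"delta_pos": [-8, -6.8, 0], "dr": [0, 0, 0], "fingers": 1}, {"delta_pos": [-12, -10.2, 0], "dr": [0, 0, 0], "fingers": 1}, {"delta_pos": [-16, -13.5, 0], "dr": [0, 0, 0], "fingers": 1}, {"delta_pos": [-20, -17, 0], "dr": [0, 0, 0], "fingers": 1}]}}

```text
time: 1.35
tool_pos: [0.4367, 0.0619, 0.2266]
tool_rot: [3.141, -0.0, 2.853]
contact_force: [1.8, 0.5, 0.4]
opening: 0.0007
grip_force: 0.0
```

>>> {"name": "step_arm", "arguments": {"increments": [{"delta_pos": [-4, -3.4, 0], "dr": [0, 0, 10.6], "fingers": 1}, {"delta_pos": [-8, -6.8, 0], "dr": [0, 0, 21.2], "fingers": 1}, {"delta_pos": [-12, -10.2, 0], "dr": [0, 0, 31.8], "fingers": 1}, {"delta_pos": [-16, -13.5, 0], "dr": [0, 0, 42.4], "fingers": 1}, {"delta_pos": [-20, -16.7, 0], "dr": [0, 0, 53], "fingers": 1}]}}

```text
time: 1.98
tool_pos: [0.5808, -0.1551, 0.2262]
tool_rot: [-3.141, -0.001, 1.921]
contact_force: [1.4, -0.4, 0.2]
opening: 0.0004
grip_force: 0.0
```

```bash
python3 - <<'E'
from h import *
o=robot.observe(); im,p=shot('wrist','w1.png'); o=robot.observe();print(o); print(p['T'])
for n,X in(('wheel',(.586,-.155,.074)),('btn',(.5615,-.095,.07))): print(n,proj(p,X))
E
```

```text
{'time': 2.025, 'qpos': array([-0.39395525,  0.4905081 ,  1.29416969, -0.00203029,  1.35475147,
       -0.73348809]), 'qvel': array([ 3.67776392e-02, -5.68414514e-02,  1.39410564e-01, -2.25895235e-05,
       -2.54229502e-02, -1.95974378e-01]), 'joint_efforts': array([  8.88097733, -58.09172988, -19.42136943,   1.3511724 ,
         2.41749108,  -0.24499462]), 'tool_pos': array([ 0.58333178, -0.1604281 ,  0.22532388]), 'tool_rot': array([3.14131414e+00, 2.92185275e-03, 1.91076184e+00]), 'contact_force': array([-0.74610662, -2.97761628,  0.73421064]), 'torque': array([-0.17919148,  0.13360919, -0.02233627]), 'grip_force': 0.0, 'opening': 0.0005330217763863172}
[[ 9.38881401e-01  3.30713122e-01  9.55538874e-02  5.55956105e-01]
 [ 3.44240666e-01 -9.01760137e-01 -2.61394375e-01 -8.44645499e-02]
 [-2.79863280e-04  2.78311851e-01 -9.60490726e-01  3.84483656e-01]
 [ 0.00000000e+00  0.00000000e+00  0.00000000e+00  1.00000000e+00]]
wheel [326.90872413 226.22924551]
btn [323.97245456 140.52800565]
```

View pics/w1.png

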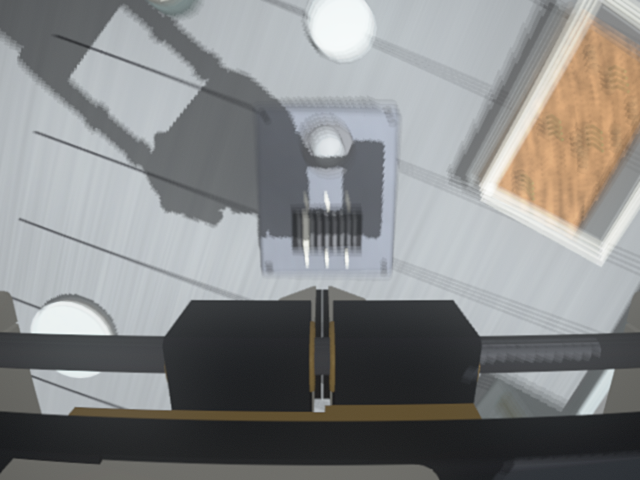

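The picture is motion-blurred. The unit's box spans (258–398, 100–275), the button is at (327,138) and the wheel at (326,228), both close to where I predicted. I'll let the arm settle and look again.

```bash
python3 - <<'E'
from h import *
for _ in range(4): viewer.read_camera('wrist')
o=robot.observe(); im,p=shot('wrist','w2.png'); print(o['tool_pos'],o['tool_rot'],o['contact_force'])
np.save('w2T.npy',p['T'])
cv2.imwrite('pics/w2c.png',cv2.resize(cv2.cvtColor(im[80:340,200:460],cv2.COLOR_RGB2BGR),(600,600),interpolation=cv2.INTER_CUBIC))
print(proj(p,o['tool_pos']))
E
```

```text
[ 0.57966431 -0.15312587  0.22594911] [-3.14040009e+00 -1.60333415e-03  1.92886289e+00] [0.35287719 0.01074603 0.01886558]
[319.54542406 309.07433155]
```

View pics/w2c.png

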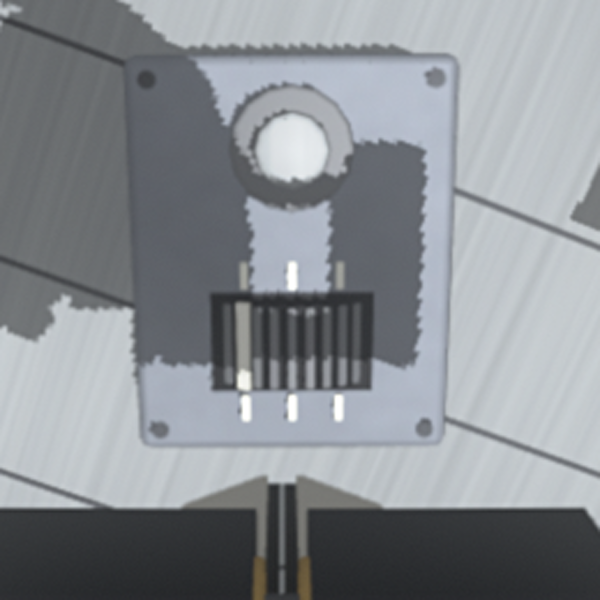

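This view is sharp. In crop pixels, the wheel is at (292,341) with its white line at the front mark (244). The middle marks are at (292,277) and (292,407), and the button is at (292,146). I'll cast these to points.

```bash
cat >> h.py <<'E'
def c2(u,v): return (200+u*260/600-.3, 80+v*260/600-.3)
E
python3 - <<'E'
from h import *
p=viewer.camera_params('wrist'); p['T']=np.load('w2T.npy')
f=lambda u,v,z:onz(p,c2(u,v),z)[:2]
a=f(292,277,.064);b=f(292,407,.064);print('marks',a,b,(a+b)/2, np.linalg.norm(a-b))
print('fr-rear',np.linalg.norm(f(246,407,.064)-f(339,407,.064)))
w=[f(211,293,.066),f(373,293,.066),f(372,390,.066),f(211,390,.066)];print('wheel',np.mean(w,0))
s=[f(147,78,.064),f(435,77,.064),f(424,428,.064),f(159,429,.064)];C=np.mean(s,0);print('screws',C)
d=s[1]-s[0]+s[2]-s[3];y=np.arctan2(d[1],d[0]);print(np.degrees(y),np.linalg.norm(s[1]-s[0]),np.linalg.norm(s[1]-s[2]))
R=np.array([[np.cos(y),-np.sin(y)],[np.sin(y),np.cos(y)]]);W=C+R@[0,-.028];B=C+R@[0,.038];print('W',W,'B',B,'btn meas',f(292,146,.072))
t=np.array([.5797,-.1531]);yt=1.9289
X=np.array([np.cos(yt),np.sin(yt)]);Y=np.array([np.sin(yt),-np.cos(yt)])
ux=R@[1,0]
for n,q in(('start',W-.009*ux),('W',W),('end',W+.009*ux),('B',B)): print(n,100*((q-t)@X),100*((q-t)@Y))
E
```

```text
marks [ 0.57754792 -0.13524246] [ 0.59402127 -0.17875382] [ 0.5857846  -0.15699814] 0.046525360720561265
fr-rear 0.032930283297166144
wheel [ 0.5853753  -0.15620975]
screws [ 0.57536694 -0.13015301]
20.79731606410077 0.09342290985485194 0.12026138648053372
W [ 0.58530871 -0.1563286 ] B [ 0.56187454 -0.094629  ] btn meas [ 0.56189556 -0.0940871 ]
start -0.5033533713884151 -0.48785989931858187
W -0.49896321787653763 0.41212939314668573
end -0.49457306436466025 1.3121186856119536
B 6.100958260202131 0.3799349340595837
```

>>> {"name": "step_arm", "arguments": {"increments": [{"delta_pos": [-0.5, -0.5, 4], "dr": [0, 0, 0], "fingers": 1}, {"delta_pos": [-0.5, -0.5, 8], "dr": [0, 0, 0], "fingers": 1}, {"delta_pos": [-0.5, -0.5, 12], "dr": [0, 0, 0], "fingers": 1}, {"delta_pos": [-0.5, -0.5, 14], "dr": [0, 0, 0], "fingers": 1}, {"delta_pos": [-0.5, -0.5, 14], "dr": [0, 0, 0], "fingers": 1}]}}

```text
time: 2.9
tool_pos: [0.5761, -0.1584, 0.0857]
tool_rot: [-3.139, -0.002, 1.93]
contact_force: [0.6, 0.1, 0.2]
opening: 0.0006
grip_force: 0.0
```

>>> {"name": "step_arm", "arguments": {"increments": [{"delta_pos": [0, 0, 0], "dr": [0, 0, 0], "fingers": 1}, {"delta_pos": [0, 0, 0], "dr": [0, 0, 0], "fingers": 1}, {"delta_pos": [0, 0, 0], "dr": [0, 0, 0], "fingers": 1}, {"delta_pos": [0, 0, 0], "dr": [0, 0, 0], "fingers": 1}, {"delta_pos": [0, 0, 0], "dr": [0, 0, 0], "fingers": 1}]}}

```text
time: 3.52
tool_pos: [0.5774, -0.1601, 0.0868]
tool_rot: [3.141, 0.0, 1.928]
contact_force: [0.3, -0.3, 0.7]
opening: 0.0003
grip_force: 0.0
```

>>> {"name": "step_arm", "arguments": {"increments": [{"delta_pos": [0, 0, 0.6], "dr": [0, 0, 0], "fingers": 1}, {"delta_pos": [0, 0, 1.0], "dr": [0, 0, 0], "fingers": 1}, {"delta_pos": [0, 0, 1.3], "dr": [0, 0, 0], "fingers": 1}, {"delta_pos": [0, 0, 1.5], "dr": [0, 0, 0], "fingers": 1}, {"delta_pos": [0, 0, 1.5], "dr": [0, 0, 0], "fingers": 1}]}}

```text
time: 4.15
tool_pos: [0.5773, -0.16, 0.0719]
tool_rot: [3.142, -0.0, 1.928]
contact_force: [-1.7, 1.1, 3.9]
opening: 0.0003
grip_force: 1.9
```

>>> {"name": "step_arm", "arguments": {"increments": [{"delta_pos": [0, 0, 0.15], "dr": [0, 0, 0], "fingers": 1}, {"delta_pos": [0, 0.2, 0.15], "dr": [0, 0, 0], "fingers": 1}, {"delta_pos": [0, 0.4, 0.15], "dr": [0, 0, 0], "fingers": 1}, {"delta_pos": [0, 0.6, 0.15], "dr": [0, 0, 0], "fingers": 1}, {"delta_pos": [0, 0.6, 0.15], "dr": [0, 0, 0], "fingers": 1}]}}

```text
time: 4.78
tool_pos: [0.5836, -0.1577, 0.0707]
tool_rot: [3.14, 0.0, 1.928]
contact_force: [-1.9, 2.0, 5.6]
opening: 0.0002
grip_force: 2.8
```

```bash
python3 - <<'E'
from h import *
o=robot.observe(); print(o['contact_force'])
im,p=shot('wrist','w3.png'); o=robot.observe();print(proj(p,o['tool_pos']))
u,v=proj(p,(.5853,-.1563,.07)).astype(int); print(u,v)
v=min(v,400)
cv2.imwrite('pics/w3c.png',cv2.resize(cv2.cvtColor(im[v-100:v+80,u-90:u+90],cv2.COLOR_RGB2BGR),(600,600),interpolation=cv2.INTER_CUBIC))
E
```

```text
[-1.92531044  1.95197688  5.64910859]
[319.54430673 309.16208635]
324 306
```

View pics/w3c.png

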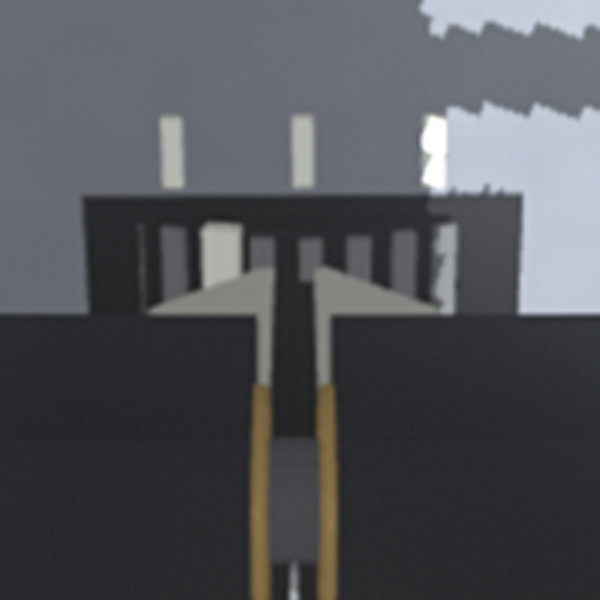

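The white line is at crop x≈222, between the front mark (172) and the middle mark (303). That's about 6 mm of rim, so the wheel turns with no slip. I'll drag another 8 mm and then lift straight up.

>>> {"name": "step_arm", "arguments": {"increments": [{"delta_pos": [0, 0.2, 0], "dr": [0, 0, 0], "fingers": 1}, {"delta_pos": [0, 0.4, 0], "dr": [0, 0, 0], "fingers": 1}, {"delta_pos": [0, 0.6, 0], "dr": [0, 0, 0], "fingers": 1}, {"delta_pos": [0, 0.8, 0], "dr": [0, 0, 0], "fingers": 1}, {"delta_pos": [0, 0.8, 0], "dr": [0, 0, 0], "fingers": 1}]}}

```text
time: 5.45
tool_pos: [0.5916, -0.1548, 0.0708]
tool_rot: [3.139, 0.001, 1.928]
contact_force: [1.4, 1.9, 5.2]
opening: 0.0005
grip_force: 2.6
```

```bash
python3 - <<'E'
from h import *
im,p=shot('wrist','w4.png')
u,v=324,306
cv2.imwrite('pics/w4c.png',cv2.resize(cv2.cvtColor(im[v-100:v+80,u-90:u+90],cv2.COLOR_RGB2BGR),(600,600),interpolation=cv2.INTER_CUBIC))
E
```

```text
(no output)
```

View pics/w4c.png

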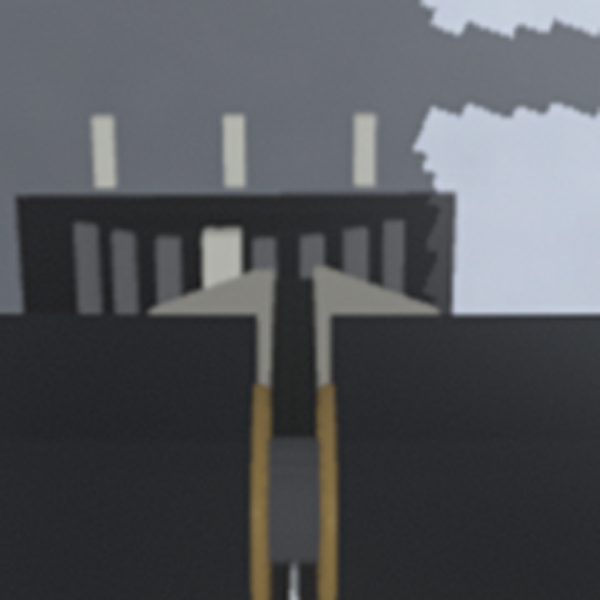

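The line is at x≈222 and the middle mark at 234, about 0.45 rad and past the tipping point. Next: lift, wait, then move over the button.

>>> {"name": "step_arm", "arguments": {"increments": [{"delta_pos": [0, 0, -1.5], "dr": [0, 0, 0], "fingers": 1}, {"delta_pos": [0, 0, -4], "dr": [0, 0, 0], "fingers": 1}, {"delta_pos": [0, 0, -4], "dr": [0, 0, 0], "fingers": 1}, {"delta_pos": [3.3, -0.3, -4], "dr": [0, 0, 0], "fingers": 1}, {"delta_pos": [6.7, -0.7, -4], "dr": [0, 0, 0], "fingers": 1}]}}

```text
time: 6.12
tool_pos: [0.5596, -0.0944, 0.1093]
tool_rot: [-3.141, -0.001, 1.927]
contact_force: [0.0, 1.3, 0.4]
opening: 0.0004
grip_force: 0.0
```

```bash
python3 - <<'E'
from h import *
for _ in range(5): viewer.read_camera('wrist')
shot('top','t2.png')
im=cv2.imread('pics/t2.png'); p=viewer.camera_params('top'); o=robot.observe(); print(o['tool_pos'],o['contact_force'])
im2,p2=shot('scene','s2.png'); u,v=proj(p2,(.585,-.156,.074)).astype(int)
cv2.imwrite('pics/s2c.png',cv2.resize(cv2.cvtColor(im2[v-50:v+50,u-55:u+65],cv2.COLOR_RGB2BGR),(720,600),interpolation=cv2.INTER_CUBIC))
E
```

```text
[ 0.56088118 -0.0955376   0.11000124] [-0.09460891  1.10169662  1.4392212 ]
```

View pics/s2c.png

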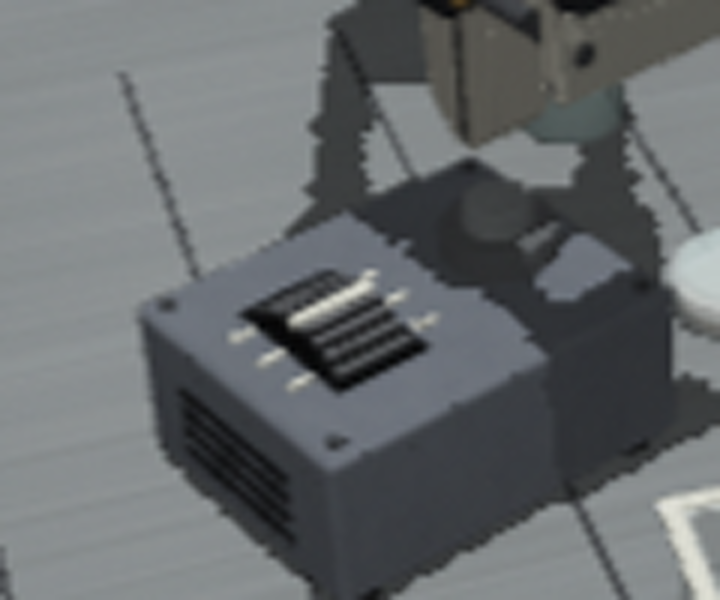

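Seen from behind the unit, the line's midpoint is at (335,305). The middle mark raised 10 mm projects to about (334,306), so the wheel is in its middle stop. The finger is clear of it and above the button, so I'll press now.

>>> {"name": "step_arm", "arguments": {"increments": [{"delta_pos": [0, 0, 1.5], "dr": [0, 0, 0], "fingers": 1}, {"delta_pos": [0, 0, 2.5], "dr": [0, 0, 0], "fingers": 1}, {"delta_pos": [0, 0, 3], "dr": [0, 0, 0], "fingers": 1}, {"delta_pos": [0, 0, 3.3], "dr": [0, 0, 0], "fingers": 1}, {"delta_pos": [0, 0, 3.3], "dr": [0, 0, 0], "fingers": 1}]}}

```text
time: 7.1
tool_pos: [0.5602, -0.0952, 0.0799]
tool_rot: [3.141, 0.001, 1.928]
contact_force: [-9.3, -0.8, 23.8]
opening: 0.0002
grip_force: 12.1
```

The 24 N at z≈0.080 means the button has bottomed out. I'll release and raise.

>>> {"name": "step_arm", "arguments": {"increments": [{"delta_pos": [0, 0, -0.5], "dr": [0, 0, 0], "fingers": 1}, {"delta_pos": [0, 0, -2], "dr": [0, 0, 0], "fingers": 1}, {"delta_pos": [0, 0, -6], "dr": [0, 0, 0], "fingers": 1}, {"delta_pos": [0, 0, -10], "dr": [0, 0, 0], "fingers": 1}, {"delta_pos": [0, 0, -12], "dr": [0, 0, 0], "fingers": 1}]}}

```text
time: 7.72
tool_pos: [0.5613, -0.0949, 0.1999]
tool_rot: [3.139, 0.002, 1.928]
contact_force: [0.1, -0.1, -0.7]
opening: 0.0004
grip_force: 0.0
```

```bash
python3 - <<'E'
from h import *
for _ in range(8): viewer.read_camera('wrist')
im,p=shot('wrist','w5.png'); o=robot.observe(); print(o['tool_pos'],o['contact_force'])
u,v=proj(p,(.575,-.13,.064)).astype(int);print(u,v); v=max(150,min(v,330));u=max(150,u)
cv2.imwrite('pics/w5c.png',cv2.resize(cv2.cvtColor(im[v-150:v+150,u-150:u+150],cv2.COLOR_RGB2BGR),(600,600)))
E
```

```text
[ 0.56004594 -0.09466756  0.19609076] [-0.07862774  0.21237695 -1.06704623]
323 280
```

View pics/w5c.png

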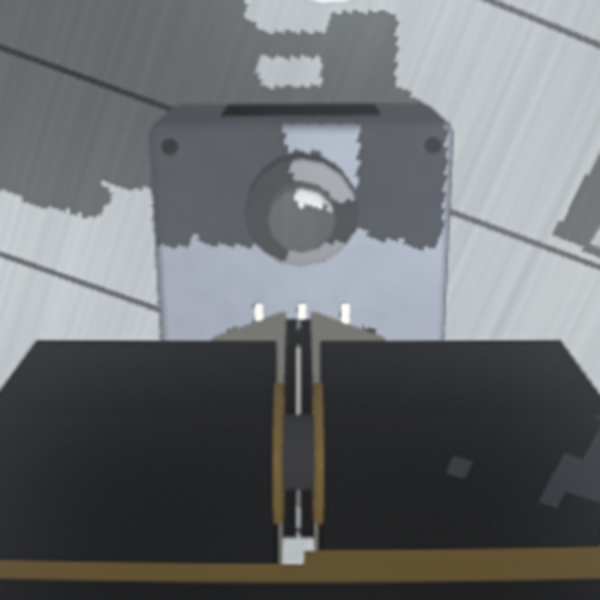

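The button cap is at (302,215), inside a wide collar. The finger could have stopped on that collar, so I'll check the cap's height in the unobstructed first scene picture.

```bash
python3 - <<'E'
from h import *
p=viewer.camera_params('scene'); im=cv2.imread('pics/scene.png')
for z in(.064,.07,.076,.08,.086,.092): print(z,[( (proj(p,(.5619,-.0946,z))+.5-(240,220))*10).round()])
for z in (.064,.08,.086): # near/far/side rim points of 24mm cap, 38 mm collar
  print(z,[[((proj(p,(.5619+r*np.cos(t),-.0946+r*np.sin(t),z))+.5-(240,220))*10).round().tolist() for t in np.arange(4)*np.pi/2] for r in(.012,.019)])
cv2.imwrite('pics/s1c.png',cv2.resize(im[220:270,240:300],(600,500),interpolation=cv2.INTER_CUBIC))
E
```

```text
0.064 [array([297., 280.])]
0.07 [array([295., 255.])]
0.076 [array([294., 230.])]
0.08 [array([293., 214.])]
0.086 [array([291., 188.])]
0.092 [array([290., 163.])]
0.064 [[[314.0, 313.0], [355.0, 268.0], [280.0, 248.0], [238.0, 293.0]], [[325.0, 333.0], [389.0, 261.0], [270.0, 229.0], [204.0, 300.0]]]
0.08 [[[310.0, 246.0], [351.0, 201.0], [275.0, 182.0], [233.0, 226.0]], [[321.0, 266.0], [386.0, 194.0], [265.0, 163.0], [199.0, 233.0]]]
0.086 [[[309.0, 221.0], [350.0, 176.0], [274.0, 156.0], [232.0, 201.0]], [[319.0, 240.0], [384.0, 169.0], [264.0, 138.0], [197.0, 208.0]]]
```

View pics/s1c.png

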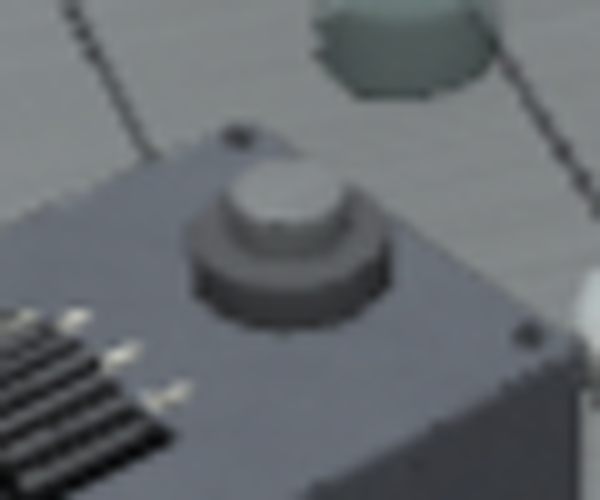

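The cap top is at (288,190), which gives z≈0.086, and the collar top is at about 0.075. The finger stopped hard at 0.080, exactly 6 mm down and above the collar, so the button was fully pressed. It has sprung back and nothing is being touched.

```bash
python3 -c "
from h import *
print(robot.hand_in())"
```

```text
the job is handed in; nothing more can be done
None
```

I handed the job in, and it gave no verdict: the broad wheel rests in its middle stop, its button was pressed fully down and released, and the arm touched nothing else.

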